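# Set a flat bar on edge in the width gauge

## Robot

A 6-joint arm with a two-finger parallel gripper is mounted at the origin on the work surface. World frame = base frame: x ahead of the robot, y to its left, z up, the work surface at z = 0. Lengths are in m, angles in rad, forces in N, time in s.
With the tool pointing down it reaches from about 0.325 to 1 m from the base axis. Payload 5.1 kg.
Tool frame: the origin (TCP) lies where the fingers leave the gripper's body, on its centre line; the fingertips stand 73 mm ahead of it and the grasp point (between the pads) lies 54 mm ahead of it; z points along the fingers, y is the line along which they close (so a half turn about z gives the same grasp; the last joint's range is limited). The gripper opens to 85 mm and grips with 20 to 120 N. Pads are 22 mm wide; open, the fingers measure 114 mm over their backs; the gripper's body (76 mm by 85 mm) begins 54 mm behind the grasp point. The pads swing forward as they close: fully open they stand 13 mm farther back than shut.
Start: joints at [-1.276, 0.124, 1.65, -0, 1.367, -0.083], TCP at [0.24, -0.604, 0.304] pointing down, gripper open.
Joint ranges: [-2.61, 2.61], [-1.02, 2.33], [0.03, 2.71], [-1.35, 4.49], [0.32, 2.68], [-2.91, 2.91]. Speed limits (rad/s): [2.57, 2.57, 3.14, 3.14, 3.14, 3.14].

## Interface

Orientations are given as [roll, pitch, yaw] about the fixed x, y, z axes, in that order (R = Rz(yaw) Ry(pitch) Rx(roll)).
In Python, from plant import manip, viewer gives the robot as it stands.
- The arm moves only by the shell command python3 -m pendant 'ROWS'. ROWS is JSON, a list of rows, each a list of 7 numbers: the closure, from -1 (fully open) to 1 (shut), then the shift along the tool's x, y, z in cm, then the turn, a rotation vector about the tool's x, y, z in degrees. In form: [[hand, tx, ty, tz, wx, wy, wz], ...]. A call has 1 to 20 rows; each row shifts and turns the commanded pose from where the row before left it, along the tool's axes as they then stand; what a row does not reach is not made up. A row lasts 1/8 s, in which the tool goes at most 62.5 mm and 10.7 degrees, less where a joint would pass 70% of its speed; a pose out of reach is approached as far as the arm can. A call with a gripper value outside its range is refused whole. The fingers move at their own pace and stop on an object; the grip force is fixed at half the most. Time passes only in rows, so rows that do not move let the fingers close. It gives the time, the measured TCP pose, the force, the opening and the grip force at its end, in the units of the state.
- manip.read_state(): the state, without advancing time (a new reading comes with each control period).
- viewer.get_image(name): name is "scene" or "top" or "wrist"; returns a dict with "pixels" (384x512x3 uint8, red, green, blue), "fx", "fy", "cx", "cy" (pixels), "world_to_cam" (4x4, takes a point from world to camera coordinates); the wrist camera has in their place "tool_from_camera" (4x4, takes a point from camera to tool coordinates, whose origin is the TCP and whose axes are the flange's). Camera axes: x right, y up, looking along -z (the intrinsics and any distortion apply to the point x, -y, -z); pixel columns grow to the right and rows downward; lengths in m; the calibration is good to about 2 mm. A picture is of the moment at which its call begins: read the wrist's pose just before it. There is no depth.
- manip.hand_in(): hands the job in; it is judged then, once.
The state is a dict: "clock": time; "joint_pos": joint angles; "joint_vel": joint speeds; "joint_efforts": joint torques, N m; "eef_pos": TCP position; "tool_rot": TCP orientation; "wrist_force": force on the tool from outside, world axes, zero at the start; "moment": the same for the moment, N m; "opening": finger opening in m; "grip_force": force on a finger pad.
Only numpy, scipy, OpenCV 4.12 (cv2) and the standard library are available. Lean on these libraries where they do the work, as an engineer would, in place of code of your own. Each camera call takes 0.05 s, during which the arm holds its last target. There are 200 camera calls.

## Task

Check the width of the flat steel bar: first lay it sloping in the pair of V-blocks, snug in the groove, and let go so that you can take it again by its upper long edge. Raise the gauge's feeler, stand the bar on its long narrow edge, centred and square along the gauge's narrow rail, let go, and lower the feeler so that its foot rests on the bar's top edge. Handle the gauge gently and leave the mug, the hammer and the rusty piece alone.

Things in the scene. Friction and masses are not known exactly. Their poses are not given: they have to be found in the camera images.
- bar: Plain grey flat steel bar, 140 x 48 x 12 mm, about 0.6 kg, lying flat on the bench at the start. Origin at its middle; its x runs along the 140 mm length, y along the 48 mm width, z through the 12 mm thickness. It may be used either way up and either end first.
- vrest: Fixed pair of equal bright steel V-blocks on one base plate (150 x 90 x 10 mm). Origin on the bench under the plate's middle; x along the groove, z up. Each block is 26 mm long (centres at x = -45 and +45 mm), 72 mm wide, about 71 mm high. The 64 mm gap between them is open down to the plate, so fingers can pass there.
- vrest_groove (a point): Bottom line of the V-groove, midway between the two blocks, 50 mm above the bench; axes as vrest. The faces slope 45 degrees, 30 mm long each. The bar lies flat on one face with its lower long edge against the other, on either side; its middle is then 13 mm to the side of this line and 21 mm above it.
- gauge: Fixed width gauge: grey base plate (230 x 100 x 15 mm, x = -60 to +170 mm), a narrow bright steel rail and a grey post with a dial. Origin on the bench under the rail's middle; x runs along the rail towards the post, z up. Post: 30 x 34 mm, x = 115 to 145 mm, 105 mm high, with hinge cheeks from x = 110 mm, 134 mm high.
- rail_top (a point): Middle of the rail's top face, 60 mm above the bench; axes as gauge. The rail's top is 80 mm long (x) and 16 mm wide (y). A bar standing on it on edge has its middle 24 mm above this point.
- feeler (a joint): Angle (rad) of the feeler, a steel arm 10 x 8 mm hinged on the post, axis along the gauge's y, 120 mm towards +x of and 64 mm above rail_top. At 0 it is level over the rail and its foot (120 mm from the hinge, 16 mm below arm centre) just touches the standing bar. Positive is raised; stops -0.25 and 1.45. It stays put above about 1.1; below that it sinks slowly by its own weight.
- crossbar (a point): Middle of the black cross-bar at the free end of the feeler, 145 mm from the hinge: 12 mm diameter, 30 mm long along the gauge's y. It can be pinched on its two ends from above and turns between the fingers as the arm swings.
- mug: White mug, 80 mm wide, 90 mm high; leave it.
- hammer: Hammer lying on the bench; leave it.
- rusty: Rusty folded sheet-steel piece, about 90 x 70 mm, 112 mm high; leave it.
Not all that is in view belongs to the job. Of the things that look like the bar, the smallest one is meant.

How it is judged:
On the way, in this order (a step that is already met when the one before it is completed fails the run):
1. the bar lies sloping in the groove of the V-blocks, on both blocks, and is let go (angle between the z axis of bar and the z axis of vrest, either way round between 0.645 and 0.925 rad and angle between the x axis of bar and the x axis of vrest, either way round below 0.12 rad and x of bar in the frame of vrest_groove between -0.025 and 0.025 m and z of bar in the frame of vrest_groove between 0.015 and 0.027 m and contact force between the fingers and bar below 0.1 N and linear speed of bar below 0.02 m/s), for 0.2 s.
2. the bar stands on its long edge on the rail and is let go (x of bar in the frame of rail_top between -0.02 and 0.02 m and y of bar in the frame of rail_top between -0.006 and 0.006 m and z of bar in the frame of rail_top between 0.02 and 0.028 m and angle between the y axis of bar and the z axis of gauge, either way round below 0.08 rad and angle between the x axis of bar and the x axis of gauge, either way round below 0.12 rad and contact force between the fingers and bar below 0.1 N and linear speed of bar below 0.02 m/s), for 0.2 s.
At the end, for the whole second after the job is handed in: The bar stands at rest on its long narrow edge on the rail, upright within 0.08 rad, along the rail within 0.12 rad, its middle within 20 mm of the rail's middle lengthwise, 6 mm sideways and 4 mm in height; the feeler is down on its top edge (joint within 0.04 rad of 0, still) (all of step 2 and value of joint feeler between -0.04 and 0.04 rad and velocity of joint feeler between -0.05 and 0.05 rad/s); the robot touches nothing.
It fails at once if the white mug is moved more than 30 mm (distance of mug from where it was at the start of the episode above 0.03 m).
It fails at once if the hammer is moved more than 30 mm (distance of hammer from where it was at the start of the episode above 0.03 m).
It fails at once if the rusty folded piece is moved more than 30 mm (distance of rusty from where it was at the start of the episode above 0.03 m).
It fails at once if the bar is pressed or struck on the gauge (rail or feeler) with more than 100 N (contact force between bar and gauge above 100 N).
It also fails if it takes over 72 s, if anything falls off the work surface, if the arm or the gripper's body presses on something with over 40 N, if the wrist force passes 120 N, or if a joint passes its speed limit or range.

## Working session

There is one attempt and no reset: what is moved stays moved. The work goes in short steps, Python scripts to look and compute and a shell command to move; the robot and the scene stay as the last step left them, time stands still between calls to the robot, and variables do not carry over. Pictures are saved under pics/ and viewed, at most 10 in all, crops included, and the job is handed in when it is done.

```bash
ls; mkdir -p pics; cat > h.py <<'E'
import numpy as np, cv2
from plant import manip, viewer
from scipy.spatial.transform import Rotation as R
def shot(n,fn=None):
    s=manip.read_state(); d=viewer.get_image(n)
    if fn: cv2.imwrite('pics/'+fn,cv2.cvtColor(np.asarray(d['pixels']),cv2.COLOR_RGB2BGR))
    return s,d
def cam(s,d):
    if 'world_to_cam' in d: return np.linalg.inv(np.array(d['world_to_cam']))
    T=np.eye(4);T[:3,:3]=R.from_euler('xyz',s['tool_rot']).as_matrix();T[:3,3]=s['eef_pos']
    return T@np.array(d['tool_from_camera'])
def ray(s,d,u,v):
    T=cam(s,d); k=np.array([(u-d['cx'])/d['fx'],-(v-d['cy'])/d['fy'],-1.])
    return T[:3,3],T[:3,:3]@k
def onz(s,d,u,v,z):
    o,r=ray(s,d,u,v); return o+r*(z-o[2])/r[2]
def proj(s,d,p):
    q=np.linalg.inv(cam(s,d))@np.append(p,1); return d['cx']+d['fx']*q[0]/-q[2], d['cy']-d['fy']*q[1]/-q[2]
def tri(rays):
    A=0;b=0
    for o,r in rays:
        r=r/np.linalg.norm(r);P=np.eye(3)-np.outer(r,r);A=A+P;b=b+P@o
    p=np.linalg.solve(A,b)
    return p,[np.linalg.norm((np.eye(3)-np.outer(r,r)/(r@r))@(p-o)) for o,r in rays]
E
python3 - <<'E'
from h import *
s,a=shot('top','top0.png'); s,b=shot('scene','scene0.png')
print({k:v for k,v in a.items() if k!='pixels'});print({k:v for k,v in b.items() if k!='pixels'}); print(s)
E
```

```text
pics
{'fx': 447.1007665138904, 'fy': 447.1007665138904, 'cx': 255.3577045162621, 'cy': 193.20371817544844, 'world_to_cam': array([[-1.19686292e-03, -9.99981028e-01, -6.04246304e-03,
        -8.74969991e-02],
       [ 9.97931709e-01, -1.58272744e-03,  6.42635207e-02,
        -5.04934602e-01],
       [-6.42718650e-02, -5.95305084e-03,  9.97914670e-01,
        -1.48756197e+00],
       [ 0.00000000e+00,  0.00000000e+00,  0.00000000e+00,
         1.00000000e+00]])}
{'fx': 472.5860100407424, 'fy': 472.5860100407424, 'cx': 250.20783980628235, 'cy': 192.5511929023211, 'world_to_cam': array([[-0.53879769,  0.84237751,  0.00985828,  0.36440299],
       [-0.58626656, -0.38333734,  0.7136834 ,  0.19602448],
       [ 0.60496989,  0.37875139,  0.70039904, -1.83304249],
       [ 0.        ,  0.        ,  0.        ,  1.        ]])}
{'clock': 0.05, 'joint_pos': array([-1.27560905e+00,  1.24507701e-01,  1.65167822e+00,  1.38440850e-05,
        1.36751733e+00, -8.25593509e-02]), 'joint_vel': array([-9.59846436e-05, -4.40583736e-04, -3.96821456e-04,  3.92866064e-04,
        9.18338396e-04, -7.43684876e-04]), 'joint_efforts': array([-2.20868824e-03, -4.25216568e+01, -3.66939747e+01, -1.67920339e-04,
        4.13027490e-03, -7.94311092e-06]), 'eef_pos': array([ 0.23960196, -0.60372768,  0.30264869]), 'tool_rot': array([-3.13949036e+00, -1.87558479e-04,  3.77743622e-01]), 'wrist_force': array([ 0.68348525, -0.63929374, -0.67941573]), 'moment': array([-0.00384782,  0.03055256,  0.01274597]), 'grip_force': 0.0, 'opening': 0.0853607815102929}
```

View pics/top0.png

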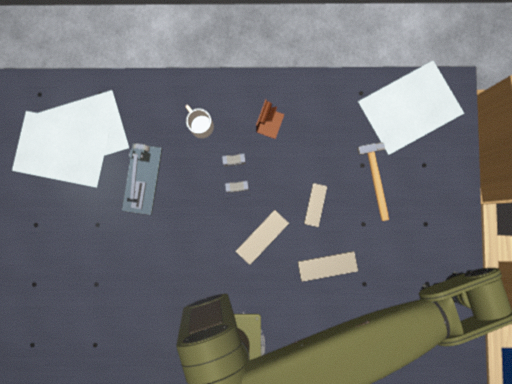

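View pics/scene0.png

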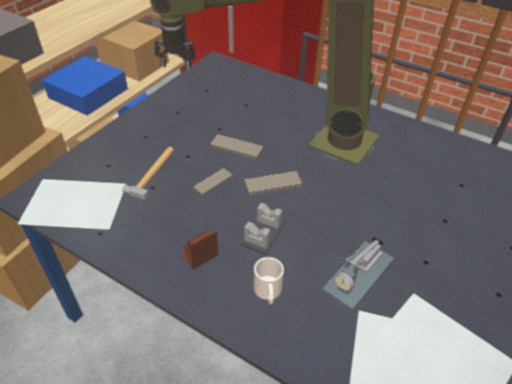

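The top view shows three beige bars: (316,205), which is the smallest, (262,237) and (328,266). It also shows the V-blocks at (234,159) and (236,186), the gauge at (141,180) with its post towards the top of the image, the mug at (199,122), the rusty piece at (269,119) and the hammer at (377,180). The scene view agrees: bar at (213,181), V-blocks at (264,226) and gauge at (359,272).

```bash
cat > bar.py <<'E'
from h import *
def bars(s,d,z):
    hsv=cv2.cvtColor(d['pixels'],cv2.COLOR_RGB2HSV)
    m=((hsv[...,0]>8)&(hsv[...,0]<28)&(hsv[...,1]>25)&(hsv[...,1]<110)&(hsv[...,2]>100)).astype(np.uint8)*255
    m=cv2.morphologyEx(m,cv2.MORPH_OPEN,np.ones((3,3)))
    out=[]
    for c in cv2.findContours(m,cv2.RETR_EXTERNAL,cv2.CHAIN_APPROX_NONE)[0]:
        if cv2.contourArea(c)<150: continue
        r=cv2.minAreaRect(c); P=np.array([onz(s,d,*q,z) for q in cv2.boxPoints(r)])
        l=[np.linalg.norm(P[1]-P[0]),np.linalg.norm(P[2]-P[1])]
        e=P[1]-P[0] if l[0]>l[1] else P[2]-P[1]
        out.append((np.round(r[0],1),np.round(P.mean(0),4),np.round(sorted(l),4),round(np.degrees(np.arctan2(e[1],e[0]))%180,1)))
    return out
E
python3 - <<'E'
from bar import *
for n in('top','scene'):
    s,d=shot(n)
    for o in bars(s,d,.012): print(n,*o)
s,d=shot('top')
for n,u,v,z in [('vb1',234,159,.06),('vb2',236,186,.06),('g',141,180,.015),('mug',199,122,.09),('rust',269,119,.1)]: print(n,onz(s,d,u,v,z).round(3))
s,w=shot('wrist'); print(w['fx'],w['cx'],w['cy'],np.array(w['tool_from_camera']).round(4))
img=cv2.cvtColor(d['pixels'],cv2.COLOR_RGB2BGR)
b=cv2.resize(img[130:225,110:260],None,fx=5,fy=5,interpolation=cv2.INTER_CUBIC); cv2.imwrite('pics/c1.png',b)
E
```

```text
top [498.5 353. ] [-0.0219 -0.8864  0.012 ] [0.0822 0.1932] 177.8
top [327.3 265.9] [ 0.2618 -0.3277  0.012 ] [0.0672 0.1926] 100.4
top [261.8 236.8] [ 0.3588 -0.1098  0.012 ] [0.0663 0.191 ] 136.5
top [496.4 234.8] [ 0.365  -0.8934  0.012 ] [0.0975 0.2143] 179.8
top [315.2 204.7] [ 0.4662 -0.2893  0.012 ] [0.05   0.1404] 167.3
scene [267.7 280.2] [0.7179 0.0864 0.012 ] [0.0836 0.1488] 26.4
scene [272.9 182.2] [ 0.3576 -0.109   0.012 ] [0.0799 0.2024] 136.3
scene [212.5 181. ] [ 0.4672 -0.2891  0.012 ] [0.0589 0.1518] 167.4
scene [236. 146.] [ 0.2626 -0.3302  0.012 ] [0.0855 0.2045] 100.1
scene [107.5  84.8] [ 0.1559 -1.0623  0.012 ] [0.6248 0.9539] 7.6
scene [84.9 25. ] [-0.2007 -1.5888  0.012 ] [0.91   0.9608] 170.0
vb1 [ 0.615 -0.019  0.06 ]
vb2 [ 0.526 -0.025  0.06 ]
g [0.55  0.298 0.015]
mug [0.731 0.093 0.09 ]
rust [ 0.738 -0.133  0.1  ]
264.34156324984974 254.80040058112724 193.75996024646935 [[-0.000e+00  9.475e-01  3.197e-01  8.320e-02]
 [ 1.000e+00 -0.000e+00  2.000e-04 -6.000e-04]
 [ 2.000e-04  3.197e-01 -9.475e-01 -7.110e-02]
 [ 0.000e+00  0.000e+00  0.000e+00  1.000e+00]]
```

View pics/c1.png

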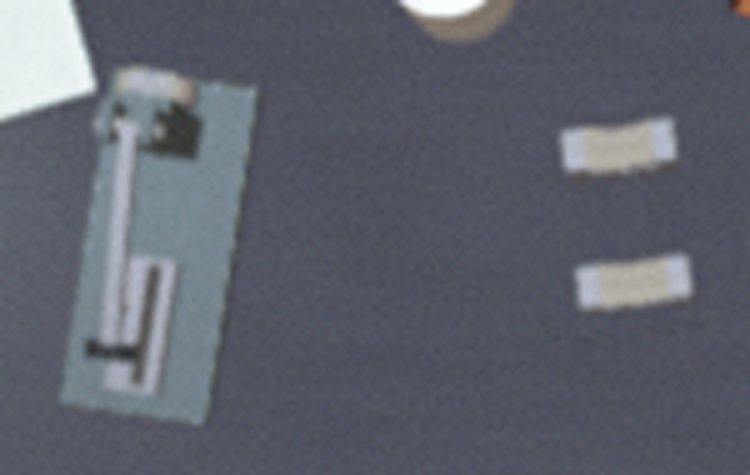

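The crop shows the gauge with its feeler down over the rail: cross-bar near (110,350), rail at (140,325), dial and hinge at (150,110). The V-blocks are at (620,145) and (635,282). Next I'll take wrist views from closer in.

```bash
cat > go.py <<'E'
# usage: go.py x y z roll pitch yaw(deg) [tcp|grasp]: per-row screw step from the present pose
from h import *; import sys
from scipy.linalg import expm,logm
def M(p,r):
    T=np.eye(4);T[:3,:3]=r;T[:3,3]=p;return T
def step(p,Rt,grasp=True,off=.054):
    s=manip.read_state(); A=M(s['eef_pos'],R.from_euler('xyz',s['tool_rot']).as_matrix())
    p=np.array(p,float)-(Rt[:,2]*off if grasp else 0)
    D=np.linalg.inv(A)@M(p,Rt); r=R.from_matrix(D[:3,:3]).as_rotvec(degrees=True)
    n=int(max(np.ceil(np.linalg.norm(D[:3,3])/.05),np.ceil(np.linalg.norm(r)/8),1))
    S=np.real(expm(np.real(logm(D))/n))
    print('clock',round(s['clock'],2),'total shift cm',(D[:3,3]*100).round(2),'rot',r.round(1),'TCPgoal',p.round(4))
    print(n,'rows of',(S[:3,3]*100).round(2),R.from_matrix(S[:3,:3]).as_rotvec(degrees=True).round(2))
if __name__=='__main__':
    a=[float(x) for x in sys.argv[1:7]]; step(a[:3],R.from_euler('xyz',a[3:],degrees=True).as_matrix(),len(sys.argv)<8)
E
python3 go.py .46 -.10 .36 180 0 21.6 t; python3 go.py .46 -.10 .36 180 0 180 t
```

```text
clock 0.3 total shift cm [ 39.07 -38.72  -5.62] rot [-0. -0.  0.] TCPgoal [ 0.46 -0.1   0.36]
12 rows of [ 3.25 -3.23 -0.47] [-0. -0.  0.]
clock 0.3 total shift cm [ 39.07 -38.72  -5.62] rot [-0.000e+00 -1.000e-01 -1.584e+02] TCPgoal [ 0.46 -0.1   0.36]
20 rows of [ 3.33  1.96 -0.28] [-0.   -0.   -7.92]
```

```bash
python3 -m pendant '[[-1,3.9,-3.87,-0.56,0,0,0],[-1,3.9,-3.87,-0.56,0,0,0],[-1,3.9,-3.87,-0.56,0,0,0],[-1,3.9,-3.87,-0.56,0,0,0],[-1,3.9,-3.87,-0.56,0,0,0],[-1,3.9,-3.87,-0.56,0,0,0],[-1,3.9,-3.87,-0.56,0,0,0],[-1,3.9,-3.87,-0.56,0,0,0],[-1,3.9,-3.87,-0.56,0,0,0],[-1,3.9,-3.87,-0.56,0,0,0],[-1,0,0,0,0,0,-10],[-1,0,0,0,0,0,-10],[-1,0,0,0,0,0,-10],[-1,0,0,0,0,0,-10],[-1,0,0,0,0,0,-10],[-1,0,0,0,0,0,-10],[-1,0,0,0,0,0,-10],[-1,0,0,0,0,0,-10],[-1,0,0,0,0,0,-10],[-1,0,0,0,0,0,-10]]'
python3 -m pendant '[[-1,0,0,0,0,0,-10],[-1,0,0,0,0,0,-10],[-1,0,0,0,0,0,-10],[-1,0,0,0,0,0,-10],[-1,0,0,0,0,0,-10],[-1,0,0,0,0,0,-8.4],[-1,0,0,0,0,0,0]]'
python3 - <<'E'
from h import *
s,d=shot('wrist','w1.png'); print(s['eef_pos'],s['tool_rot'],s['joint_pos'].round(2))
for p in [(.57,-.022,.06),(.467,-.289,.012),(.55,.298,.06)]: print(proj(s,d,p))
E
```

```text
clock: 2.8
eef_pos: [0.4594, -0.1006, 0.3599]
tool_rot: [3.142, 0.0, 2.129]
wrist_force: [-0.1, -0.2, 0.2]
opening: 0.0848
grip_force: 0.0
clock: 3.68
eef_pos: [0.4594, -0.1006, 0.3599]
tool_rot: [-3.142, 0.0, 3.141]
wrist_force: [0.5, 0.0, -0.6]
opening: 0.0855
grip_force: 0.0
[ 0.45940525 -0.10058066  0.35994352] [-3.14153281e+00  8.27228402e-05  3.14064695e+00] [-0.33 -0.32  1.97 -0.    1.49 -1.9 ]
(np.float64(304.6083511330906), np.float64(234.5513936836139))
(np.float64(137.24164776946634), np.float64(163.3469862496886))
(np.float64(513.5573925359388), np.float64(222.6839166467367))
```

View pics/w1.png

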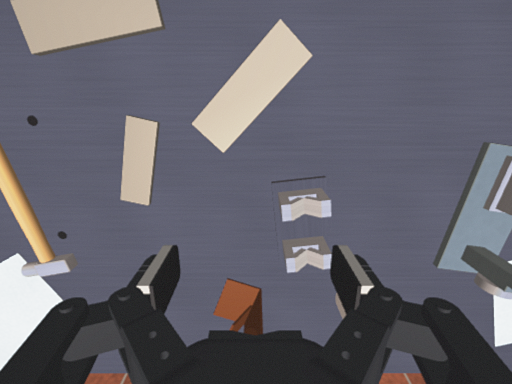

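The wrist view shows the bar at (140,160), the V-blocks at (305,205) and (308,253) with their groove notches, the dark base plate's front edge at about (272-326,179), and part of the gauge on the right. Moving 24 cm to the left gives the second view.

```bash
python3 -m pendant '[[-1,0.6,4.8,0,0,0,0],[-1,0.6,4.8,0,0,0,0],[-1,0.6,4.8,0,0,0,0],[-1,0.6,4.8,0,0,0,0],[-1,0.6,4.8,0,0,0,0],[-1,0,0,0,0,0,0],[-1,0,0,0,0,0,0]]'
cat > save.py <<'E'
from h import *; import pickle,sys
s,d=shot('wrist',sys.argv[1]+'.png'); pickle.dump((s,d),open(sys.argv[1]+'.pkl','wb')); print(s['eef_pos'],s['tool_rot'])
E
python3 save.py w2
```

```text
clock: 4.6
eef_pos: [0.4293, 0.1392, 0.3599]
tool_rot: [-3.141, -0.0, -3.141]
wrist_force: [-0.5, 0.2, -0.5]
opening: 0.0857
grip_force: 0.0
[0.42927608 0.13921968 0.35988145] [-3.14110882e+00 -3.54887934e-05 -3.14144423e+00]
```

View pics/w2.png

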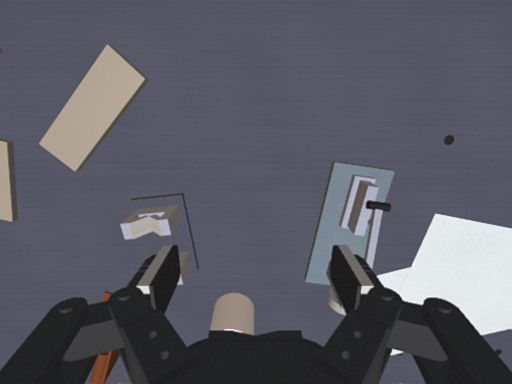

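```bash
python3 - <<'E'
import cv2,numpy as np
a=cv2.imread('pics/w1.png');b=cv2.imread('pics/w2.png')
def crop(i,x,y,w,h,f):
    return cv2.resize(i[y:y+h,x:x+w],None,fx=f,fy=f,interpolation=cv2.INTER_CUBIC)
c=np.zeros((600,800,3),np.uint8)
g=crop(b,305,155,80,120,5); c[:600,:400]=g
c[:300,400:800]=crop(a,263,170,80,60,5); 
c[300:600,400:800]=crop(b,113,180,80,60,5)
cv2.imwrite('pics/m1.png',c)
E
```

```text
(no output)
```

View pics/m1.png

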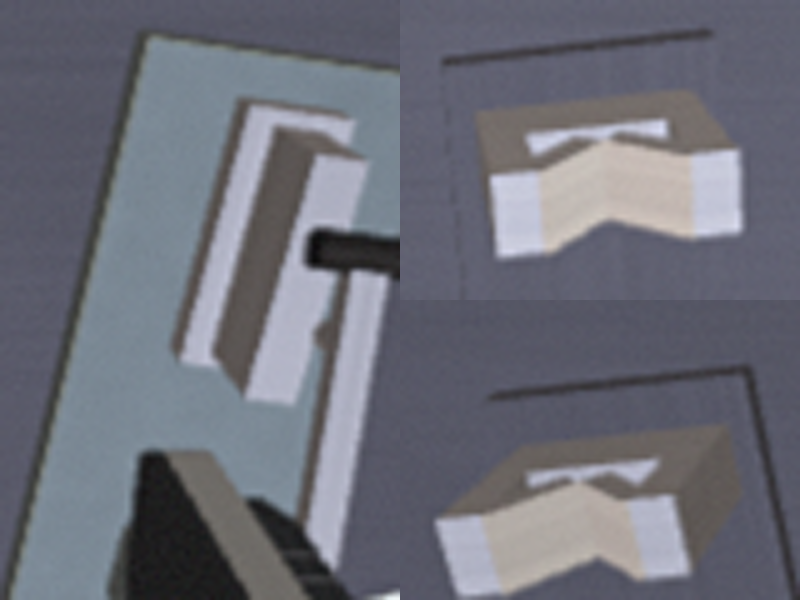

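The montage shows the gauge on the left. The rail's top face has corners at (317,152), (370,160), (245,400) and (295,405), with the cross-bar near (355,248). On the right is the near V-block in both wrist views, with top corners and the groove notch at (610,138)/(610,220) and (580,483)/(600,553).

```bash
cat > v.py <<'E'
from h import *; import pickle
s2,d2=pickle.load(open('w2.pkl','rb'))
s1=dict(eef_pos=np.array([0.45940525,-0.10058066,0.35994352]),tool_rot=np.array([-3.14153281e+00,8.27228402e-05,3.14064695e+00]))
F={'nl':((490,175),(435,518)),'nr':((740,150),(672,495)),'fl':((498,257),(460,597)),'fr':((743,233),(690,575)),'nb':((610,138),(580,483)),'fb':((610,220),(600,553)),'pnr':((712,32),(748,370))}
P={}
for k,(a,b) in F.items():
    p,e=tri([ray(s1,d2,263+(a[0]-400)/5,170+a[1]/5),ray(s2,d2,113+(b[0]-400)/5,180+(b[1]-300)/5)]); P[k]=p
    print(k,p.round(4),np.round(e,4))
for k in [('nl','nr'),('nl','fl'),('nr','fr'),('nb','fb')]: 
    e=P[k[1]]-P[k[0]]; print(k,np.linalg.norm(e).round(4),np.degrees(np.arctan2(e[1],e[0])).round(1))
for q in [(317,152),(370,160),(245,400),(295,405),(315,248)]: print(onz(s2,d2,305+q[0]/5,155+q[1]/5,.06).round(4))
E
python3 v.py
python3 -m pendant '[[-1,0.3,5.5,0,0,0,0],[-1,0.3,5.5,0,0,0,0],[-1,0.3,5.5,0,0,0,0],[-1,0,0,0,0,0,0],[-1,0,0,0,0,0,0]]'; python3 save.py w3
python3 - <<'E'
import cv2
b=cv2.imread('pics/w3.png'); cv2.imwrite('pics/m2.png',cv2.resize(b[150:300,170:370],None,fx=4,fy=4,interpolation=cv2.INTER_CUBIC))
E
```

```text
nl [ 0.5163 -0.0615  0.0707] [0.0002 0.0002]
nr [0.5083 0.0104 0.0715] [0.0001 0.0001]
fl [ 0.5427 -0.0583  0.0705] [0. 0.]
fr [0.5341 0.0134 0.0724] [0. 0.]
nb [ 0.5113 -0.0238  0.0544] [0.0005 0.0005]
fb [ 0.538  -0.0219  0.0515] [0.0008 0.0008]
pnr [0.4908 0.0175 0.0061] [0.0003 0.0003]
('nl', 'nr') 0.0724 96.3
('nl', 'fl') 0.0266 7.0
('nr', 'fr') 0.026 6.6
('nb', 'fb') 0.027 4.2
[0.4596 0.3064 0.06  ]
[0.462  0.3223 0.06  ]
[0.5404 0.295  0.06  ]
[0.5422 0.3108 0.06  ]
[0.4896 0.3099 0.06  ]
clock: 5.28
eef_pos: [0.4207, 0.3033, 0.3597]
tool_rot: [-3.141, -0.0, 3.141]
wrist_force: [0.0, -0.1, -0.4]
opening: 0.0853
grip_force: 0.0
[0.42070257 0.30329754 0.35966076] [-3.14074064e+00 -3.51578229e-04  3.14061890e+00]
```

View pics/m2.png

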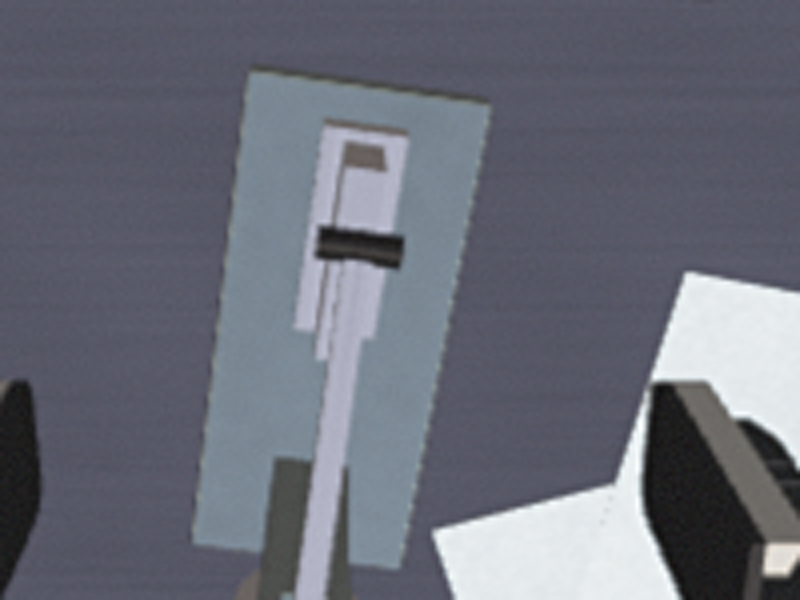

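The third view shows the gauge centred: rail near-end top edge from (343,168) to (388,171), far-left rail corner near (318,360), cross-bar ends at (318,245) and (404,252), and plate corners at (250,70), (490,103), (193,543) and (402,568).

```bash
cat > g.py <<'E'
from h import *; import pickle
s2,d2=pickle.load(open('w2.pkl','rb'));s3,d3=pickle.load(open('w3.pkl','rb'))
F={'nl':((317,152),(343,168)),'nr':((370,160),(388,171)),'fl':((245,400),(318,360)),'cb':(((378.5-305)*5,(205.8-155)*5),(361,247)),'cbl':((308,240),(318,241)),'plate_nl':((143,35),(250,70))}
for k,(a,b) in F.items():
    p,e=tri([ray(s2,d2,305+a[0]/5,155+a[1]/5),ray(s3,d3,170+b[0]/4,150+b[1]/4)]); print(k,p.round(4),np.round(e,4))
G=[onz(s3,d3,170+x/4,150+y/4,.015) for x,y in [(250,70),(490,103),(402,568),(193,543)]]
print(np.round(G,4))
for i in range(4): e=G[(i+1)%4]-G[i]; print(np.linalg.norm(e).round(4),np.degrees(np.arctan2(e[1],e[0])).round(1))
E
python3 g.py
```

```text
nl [0.4594 0.3053 0.0628] [0.0007 0.0007]
nr [0.4619 0.3219 0.0608] [0.0001 0.0001]
fl [0.5411 0.2955 0.0588] [0. 0.]
cb [0.4805 0.3115 0.0888] [0.0001 0.0001]
cbl [0.4788 0.2964 0.0851] [0.001 0.001]
plate_nl [0.4356 0.2676 0.0089] [0.0002 0.0002]
[[0.4344 0.2681 0.015 ]
 [0.4481 0.365  0.015 ]
 [0.6753 0.3334 0.015 ]
 [0.6611 0.235  0.015 ]]
0.0979 81.9
0.2294 -7.9
0.0994 -98.2
0.2292 171.7
```

The measurements agree with the sizes given:
- **Rail top:** (0.5005, 0.308, 0.060), yaw -8°.
- **Cross-bar:** 0.1446 m from the hinge at -0.25 rad, so the feeler sits on its lower stop.
- **Groove:** (0.570, -0.019, 0.050), yaw 6.5°.

I'm next to the gauge, so I'll raise the feeler first.

```bash
python3 go.py .4803 .3112 .13 180 0 172; python3 - <<'E'
import numpy as np
t=np.linspace(-.25,1.35,17)
x=-14.5*np.cos(t);z=14.5*np.sin(t)
print([(a,b) for a,b in zip((-np.diff(x)).round(2),(-np.diff(z)).round(2))])
E
```

```text
clock 5.33 total shift cm [-5.96  0.84 17.58] rot [-0.   0.   7.9] TCPgoal [0.4803 0.3112 0.184 ]
4 rows of [-1.48  0.29  4.4 ] [-0.01  0.    1.98]
[(np.float64(0.29), np.float64(-1.42)), (np.float64(0.14), np.float64(-1.44)), (np.float64(-0.0), np.float64(-1.45)), (np.float64(-0.14), np.float64(-1.44)), (np.float64(-0.29), np.float64(-1.42)), (np.float64(-0.43), np.float64(-1.38)), (np.float64(-0.56), np.float64(-1.33)), (np.float64(-0.69), np.float64(-1.27)), (np.float64(-0.82), np.float64(-1.2)), (np.float64(-0.93), np.float64(-1.11)), (np.float64(-1.04), np.float64(-1.01)), (np.float64(-1.14), np.float64(-0.9)), (np.float64(-1.22), np.float64(-0.78)), (np.float64(-1.29), np.float64(-0.66)), (np.float64(-1.35), np.float64(-0.53)), (np.float64(-1.4), np.float64(-0.39))]
```

```bash
python3 -m pendant '[[-1,-1.48,0.29,4.4,0,0,2],[-1,-1.48,0.29,4.4,0,0,2],[-1,-1.48,0.29,4.4,0,0,2],[-1,-1.48,0.29,4.4,0,0,2],[-1,0,0,0,0,0,0],[-1,0,0,1.9,0,0,0],[-1,0,0,1.8,0,0,0],[0,0,0,0,0,0,0],[0.2,0,0,0,0,0,0]]'; python3 go.py .4803 .3112 .093 180 0 172
```

```text
clock: 6.45
eef_pos: [0.4799, 0.3132, 0.1476]
tool_rot: [3.141, 0.001, 3.003]
wrist_force: [-0.5, 1.0, 0.1]
opening: 0.0517
grip_force: 0.0
clock 6.45 total shift cm [-0.06 -0.19  0.06] rot [0.  0.  0.1] TCPgoal [0.4803 0.3112 0.147 ]
1 rows of [-0.06 -0.19  0.06] [0.03 0.04 0.07]
```

```bash
python3 -m pendant '[[0.2,-0.06,-0.19,0,0,0,0],[0.3,0,0,0,0,0,0],[0.4,0,0,0,0,0,0],[0.5,0,0,0,0,0,0],[0.6,0,0,0,0,0,0],[0.6,0,0,0,0,0,0]]'; python3 save.py w4
```

```text
clock: 7.2
eef_pos: [0.4804, 0.3097, 0.1483]
tool_rot: [-3.138, 0.0, 3.003]
wrist_force: [-2.0, -7.8, 6.3]
opening: 0.028
grip_force: 58.6
[0.48043103 0.30965687 0.14825828] [-3.13807346e+00  3.59511104e-04  3.00338706e+00]
```

```bash
python3 -m pendant '[[0.6,0,-0.15,0,0,0,0],[0.6,0.29,0,-1.42,0,0,0],[0.6,0.14,0,-1.44,0,0,0],[0.6,0,0,-1.45,0,0,0],[0.6,-0.14,0,-1.44,0,0,0],[0.6,-0.29,0,-1.42,0,0,0],[0.6,0,0,0,0,0,0]]'; python3 go.py .4757 .3115 .168 180 0 172
```

```text
clock: 8.12
eef_pos: [0.4803, 0.3093, 0.2199]
tool_rot: [3.141, 0.002, 3.003]
wrist_force: [4.5, -2.3, -4.3]
opening: 0.0278
grip_force: 59.6
clock 8.12 total shift cm [ 0.49  0.16 -0.21] rot [0.  0.1 0. ] TCPgoal [0.4757 0.3115 0.222 ]
1 rows of [ 0.49  0.16 -0.21] [0.02 0.1  0.04]
```

```bash
python3 -m pendant '[[0.6,-0.43,0,-1.38,0,0,0],[0.6,-0.56,0,-1.33,0,0,0],[0.6,-0.69,0,-1.27,0,0,0],[0.6,-0.82,0,-1.2,0,0,0],[0.6,-0.93,0,-1.11,0,0,0],[0.6,-1.04,0,-1.01,0,0,0],[0.6,-1.14,0,-0.9,0,0,0],[0.6,-1.22,0,-0.78,0,0,0],[0.6,-1.29,0,-0.66,0,0,0],[0.6,-1.35,0,-0.53,0,0,0],[0.6,-1.4,0,-0.39,0,0,0],[0.6,0,0,0,0,0,0]]'
```

```text
clock: 9.62
eef_pos: [0.5891, 0.2936, 0.3248]
tool_rot: [-3.141, 0.001, 3.001]
wrist_force: [-0.8, -5.3, -4.0]
opening: 0.0269
grip_force: 59.2
```

```bash
python3 -m pendant '[[0,0,0,0,0,0,0],[-0.4,0,0,0,0,0,0],[-0.7,0,0,-2,0,0,0],[-1,0,0,-4,0,0,0],[-1,0,0,-2,0,0,0]]'; python3 - <<'E'
from bar import *; from v import s1
d=dict(d2:=__import__('pickle').load(open('w2.pkl','rb'))[1]); d['pixels']=cv2.cvtColor(cv2.imread('pics/w1.png'),cv2.COLOR_BGR2RGB)
for o in bars(s1,d,.012): 
    if o[2][1]<.16: print(*o)
s,t=shot('top'); 
a=[o for o in bars(s,t,.012) if o[2][1]<.16 and o[2][0]<.06][0]
b=[o for o in bars(s1,d,.012) if abs(o[2][1]-.14)<.01 and o[2][0]<.06]
if b: print(tri([ray(s,t,*a[0]),ray(s1,d,*b[0][0])]))
E
python3 go.py .466 -.289 .10 180 0 167.3
```

```text
clock: 10.25
eef_pos: [0.5881, 0.295, 0.4095]
tool_rot: [3.138, 0.006, 3.003]
wrist_force: [-0.2, 0.5, 1.0]
opening: 0.0853
grip_force: 0.0
nl [ 0.5163 -0.0615  0.0707] [0.0002 0.0002]
nr [0.5083 0.0104 0.0715] [0.0001 0.0001]
fl [ 0.5427 -0.0583  0.0705] [0. 0.]
fr [0.5341 0.0134 0.0724] [0. 0.]
nb [ 0.5113 -0.0238  0.0544] [0.0005 0.0005]
fb [ 0.538  -0.0219  0.0515] [0.0008 0.0008]
pnr [0.4908 0.0175 0.0061] [0.0003 0.0003]
('nl', 'nr') 0.0724 96.3
('nl', 'fl') 0.0266 7.0
('nr', 'fr') 0.026 6.6
('nb', 'fb') 0.027 4.2
[0.4596 0.3064 0.06  ]
[0.462  0.3223 0.06  ]
[0.5404 0.295  0.06  ]
[0.5422 0.3108 0.06  ]
[0.4896 0.3099 0.06  ]
[137.5 160. ] [ 0.4651 -0.2886  0.012 ] [0.0485 0.1437] 165.1
(array([ 0.25172111, -0.0161976 ,  0.77677658]), [np.float64(0.0901216090049944), np.float64(0.09012160900499443)])
clock 10.3 total shift cm [  4.29 -59.67  25.43] rot [0.3 0.5 4.8] TCPgoal [ 0.466 -0.289  0.154]
14 rows of [ 0.13 -4.27  1.83] [0.02 0.03 0.34]
```

```bash
python3 -m pendant '[[-1,0.13,-4.27,1.83,0,0,0.3],[-1,0.13,-4.27,1.83,0,0,0.3],[-1,0.13,-4.27,1.83,0,0,0.3],[-1,0.13,-4.27,1.83,0,0,0.3],[-1,0.13,-4.27,1.83,0,0,0.3],[-1,0.13,-4.27,1.83,0,0,0.3],[-1,0.13,-4.27,1.83,0,0,0.3],[-1,0.13,-4.27,1.83,0,0,0.3],[-1,0.13,-4.27,1.83,0,0,0.3],[-1,0.13,-4.27,1.83,0,0,0.3],[-1,0.13,-4.27,1.83,0,0,0.3],[-1,0.13,-4.27,1.83,0,0,0.3],[-1,0.13,-4.27,1.83,0,0,0.3],[-1,0.13,-4.27,1.83,0,0,0.3],[-1,0,0,0,0,0,0],[-1,0,0,0,0,0,0]]'; python3 - <<'E'
from bar import *
s,d=shot('wrist','w5.png')
for o in bars(s,d,.012):
    if o[2][1]<.17: print(*o)
E
python3 go.py .4658 -.289 .02 180 0 166.8
```

```text
clock: 12.3
eef_pos: [0.4669, -0.2909, 0.148]
tool_rot: [3.141, -0.0, 2.929]
wrist_force: [0.5, -0.1, 0.7]
opening: 0.0852
grip_force: 0.0
[ 20.1 283.9] [ 0.4978 -0.5199  0.012 ] [0.0165 0.076 ] 8.2
[258.  197.5] [ 0.4661 -0.2868  0.012 ] [0.0468 0.1398] 170.2
[448.1  61.6] [ 0.3915 -0.1345  0.012 ] [0.0642 0.101 ] 136.3
[45.5 15.5] [ 0.302  -0.3985  0.012 ] [0.0184 0.0511] 77.8
clock 12.35 total shift cm [0.18 0.13 7.44] rot [0.  0.  1.1] TCPgoal [ 0.4658 -0.289   0.074 ]
2 rows of [0.09 0.06 3.72] [0.   0.02 0.54]
```

View pics/w5.png

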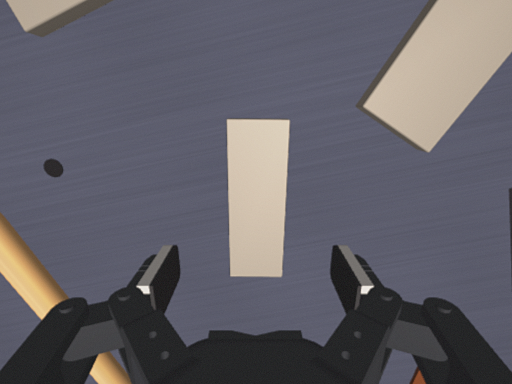

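The bar is centred at about (257,198), aligned with the tool and between the fingers. I'll descend and grip it.

```bash
python3 -m pendant '[[-1,0.16,0.23,2.4,0,0,0],[-1,0,0,2.5,0,0,0],[-1,0,0,2.0,0,0,0],[-1,0,0,0.5,0,0,0],[-0.3,0,0,0,0,0,0],[0,0,0,0,0,0,0],[0.2,0,0,0,0,0,0],[0.4,0,0,0,0,0,0],[0.4,0,0,0,0,0,0]]'
```

```text
clock: 13.48
eef_pos: [0.4667, -0.2893, 0.0756]
tool_rot: [-3.141, 0.002, 2.929]
wrist_force: [-1.1, 1.3, 6.2]
opening: 0.046
grip_force: 63.1
```

```bash
python3 -m pendant '[[0.5,0,0,-3,0,0,0],[0.5,0,0,-5,0,0,0],[0.5,0,0,-4,0,0,0],[0.5,0,0,0,0,0,0]]'; cat > vgo.py <<'E'
from go import *
import sys
Rv=R.from_euler('z',6.5,degrees=True).as_matrix(); G=np.array([.570,-.019,.050]); q=np.sqrt(.5)
A=Rv@np.array([[-1,0,0],[0,q,q],[0,q,-q]]).T   # columns x,y,z : tool over the +y face, normal to it
B=Rv@np.array([[-1,0,0],[0,q,-q],[0,-q,-q]]).T # tool along the bar's width, from its upper edge
E
python3 - <<'E'
from vgo import *
print(A,np.linalg.det(A),np.linalg.det(B))
step(G+Rv@[0,.013,.021+.09],A,True,.0696)
E
```

```text
clock: 13.98
eef_pos: [0.4669, -0.2896, 0.1966]
tool_rot: [-3.139, 0.006, 2.929]
wrist_force: [-0.1, -0.7, -6.8]
opening: 0.0457
grip_force: 65.0
[[-0.99357186 -0.08004676 -0.08004676]
 [-0.11320321  0.7025614   0.7025614 ]
 [ 0.          0.70710678 -0.70710678]] 0.9999999999999999 0.9999999999999999
clock 13.97 total shift cm [-5.54 25.18 -1.4 ] rot [-44.8   7.6 -17.6] TCPgoal [ 0.5741 -0.055   0.2102]
7 rows of [-1.27  3.43  0.96] [-6.4   1.09 -2.51]
```

```bash
python3 -m pendant '[[0.5,-1.27,3.43,0.96,-6.4,1.09,-2.51],[0.5,-1.27,3.43,0.96,-6.4,1.09,-2.51],[0.5,-1.27,3.43,0.96,-6.4,1.09,-2.51],[0.5,-1.27,3.43,0.96,-6.4,1.09,-2.51],[0.5,-1.27,3.43,0.96,-6.4,1.09,-2.51],[0.5,-1.27,3.43,0.96,-6.4,1.09,-2.51],[0.5,-1.27,3.43,0.96,-6.4,1.09,-2.51],[0.5,0,0,0,0,0,0],[0.5,0,0,0,0,0,0]]'; python3 - <<'E'
from vgo import *
step(G+Rv@[0,.013,.021+.09],A,True,.0696)
step(G+Rv@[0,.013,.021+.006],A,True,.0696)
s,d=shot('wrist','w6.png'); print(s['joint_pos'].round(2))
E
```

```text
clock: 15.1
eef_pos: [0.5715, -0.0543, 0.2047]
tool_rot: [2.353, -0.009, -3.028]
wrist_force: [-0.9, -0.1, -6.7]
opening: 0.0455
grip_force: 65.3
clock 15.1 total shift cm [-0.24  0.32 -0.46] rot [ 0.2 -0.4 -0.4] TCPgoal [ 0.5741 -0.055   0.2102]
1 rows of [-0.24  0.32 -0.46] [ 0.2  -0.37 -0.39]
clock 15.1 total shift cm [-0.32 -5.64  5.46] rot [ 0.2 -0.4 -0.4] TCPgoal [ 0.5741 -0.055   0.1262]
2 rows of [-0.15 -2.82  2.73] [ 0.1  -0.18 -0.19]
[-0.41  0.21  1.84  0.66  1.57 -2.26]
```

View pics/w6.png

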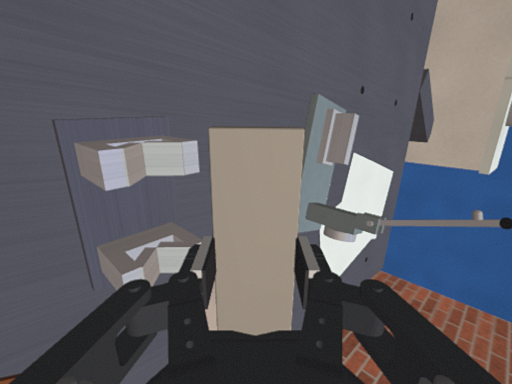

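The bar is square in the fingers, with its near end at (257,127). The V-blocks are at lower left and the raised feeler is at right. I'll descend into the groove.

```bash
python3 -m pendant '[[0.5,-0.15,-1.9,1.8,0.2,-0.4,-0.4],[0.5,-0.15,-1.9,1.8,0,0,0],[0.5,0,-1.4,1.4,0,0,0],[0.5,0,-0.3,0.3,0,0,0],[0.5,0,0,0,0,0,0]]'; python3 - <<'E'
from vgo import *
step(G+Rv@[0,.013,.021],A,True,.0696)
E
```

```text
clock: 15.78
eef_pos: [0.5761, -0.0554, 0.1316]
tool_rot: [2.355, 0.005, -3.028]
wrist_force: [-1.1, 0.3, -5.8]
opening: 0.0457
grip_force: 65.3
clock 15.78 total shift cm [ 0.2  -0.76  0.84] rot [0.1 0.2 0.2] TCPgoal [ 0.5741 -0.055   0.1202]
1 rows of [ 0.2  -0.76  0.84] [0.06 0.21 0.2 ]
```

```bash
python3 -m pendant '[[0.5,0.2,-0.25,0.3,0,0,0],[0.5,0,-0.15,0.2,0,0,0],[0.5,0,-0.1,0.1,0,0,0],[0.5,0,0,0,0,0,0]]'; python3 -m pendant '[[0.5,0,-0.1,0.1,0,0,0],[0.5,0,0,0,0,0,0]]';  python3 -m pendant '[[0.5,0,-0.1,0.1,0,0,0],[0.5,0,0,0,0,0,0]]'
```

```text
clock: 16.27
eef_pos: [0.5739, -0.0546, 0.1237]
tool_rot: [2.355, 0.005, -3.028]
wrist_force: [0.2, 0.0, -7.1]
opening: 0.0463
grip_force: 65.3
clock: 16.52
eef_pos: [0.5741, -0.0548, 0.1225]
tool_rot: [2.355, 0.005, -3.028]
wrist_force: [0.7, 0.2, -5.5]
opening: 0.0455
grip_force: 65.4
clock: 16.77
eef_pos: [0.5744, -0.055, 0.1221]
tool_rot: [2.355, 0.006, -3.028]
wrist_force: [-2.6, -1.7, 2.6]
opening: 0.0459
grip_force: 66.2
```

```bash
python3 -m pendant '[[0.5,0,-0.1,0.1,0,0,0],[0.5,0,0,0,0,0,0]]'
```

```text
clock: 17.02
eef_pos: [0.5747, -0.0552, 0.1218]
tool_rot: [2.354, 0.007, -3.027]
wrist_force: [-4.6, -4.5, 8.4]
opening: 0.0458
grip_force: 66.7
```

```bash
python3 -m pendant '[[0.1,0,0,0,0,0,0],[-0.3,0,0,0,0,0,0],[-0.7,0,0,0,0,0,0],[-1,0,0,0,0,0,0],[-1,0,0,-1,0,0,0],[-1,0,0,-4,0,0,0],[-1,0,0,-4,0,0,0],[-1,0,0,-3,0,0,0],[-1,0,0,0,0,0,0]]'; python3 - <<'E'
from h import *
s,d=shot('wrist','w7.png'); s0,d0=shot('scene')
a=cv2.resize(cv2.cvtColor(d0['pixels'],cv2.COLOR_RGB2BGR)[170:270,190:320],None,fx=3,fy=3,interpolation=cv2.INTER_CUBIC)
b=cv2.imread('pics/w7.png'); c=np.zeros((384,800,3),np.uint8); c[:,:410]=b[:,51:461]; c[:300,410:]=a[:,:390]
cv2.imwrite('pics/m3.png',c)
E
```

```text
clock: 18.15
eef_pos: [0.5844, -0.141, 0.2067]
tool_rot: [2.358, 0.009, -3.03]
wrist_force: [-0.2, 0.1, 0.2]
opening: 0.0854
grip_force: 0.0
```

View pics/m3.png

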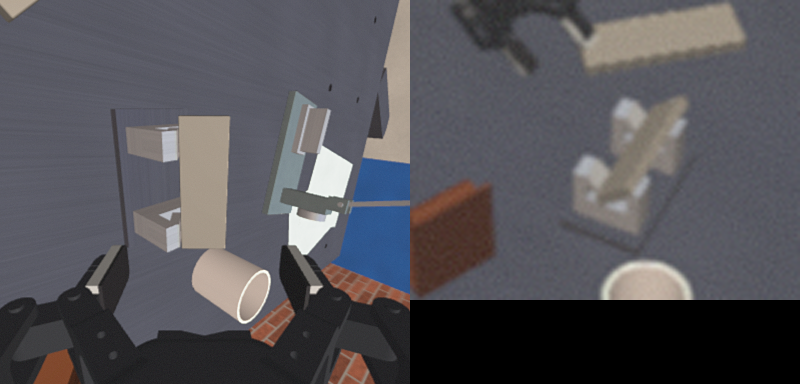

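The bar lies sloping in the groove across both blocks, with wrist-image corners at (231,116), (280,117), (276,247) and (231,247). I'll check its pose numerically and plan the regrasp on its upper edge.

```bash
python3 - <<'E'
from vgo import *
s,d=shot('wrist')
n=-A[:,2]; p0=G+Rv@[0,.013,.021]+.006*n
C=[]
for u,v in [(231,116),(280,117),(276,247),(231,247)]:
    o,r=ray(s,d,u,v); p=o+r*(n@(p0-o))/(n@r); C.append(Rv.T@(p-G))
C=np.array(C); print(C.round(4),C.mean(0).round(4),np.linalg.norm(C[1]-C[0]).round(4),np.linalg.norm(C[3]-C[0]).round(4))
# regrasp: pad point d up from bar middle along width
U=-B[:,2]
step(G+Rv@[0,.013,.021]+U*(.012+.12),B,True,.054)
E
```

```text
[[-0.0717 -0.0061  0.0104]
 [-0.071   0.0257  0.0422]
 [ 0.0643  0.0258  0.0423]
 [ 0.0643 -0.0086  0.0079]] [-0.0035  0.0092  0.0257] 0.0449 0.1361
clock 18.3 total shift cm [-0.12 18.63 18.78] rot [90.1  0.2  0. ] TCPgoal [0.5536 0.1246 0.2025]
12 rows of [-0.01  2.44  0.17] [7.51 0.02 0.  ]
```

Pose checks out: the middle is 3.5 mm off along x and the slope and heights match. Now I'll swing to the upper-edge approach.

```bash
python3 -m pendant '[[-1,0,2.44,0.17,7.51,0,0],[-1,0,2.44,0.17,7.51,0,0],[-1,0,2.44,0.17,7.51,0,0],[-1,0,2.44,0.17,7.51,0,0],[-1,0,2.44,0.17,7.51,0,0],[-1,0,2.44,0.17,7.51,0,0],[-1,0,2.44,0.17,7.51,0,0],[-1,0,2.44,0.17,7.51,0,0],[-1,0,2.44,0.17,7.51,0,0],[-1,0,2.44,0.17,7.51,0,0],[-1,0,2.44,0.17,7.51,0,0],[-1,0,2.44,0.17,7.51,0,0],[-1,0,0,0,0,0,0],[-1,0,0,0,0,0,0]]'; python3 - <<'E'
from vgo import *
U=-B[:,2]; n=-A[:,2]
c=G+Rv@[-.0035,.013,.021]+.0006*n
s,d=shot('wrist','w8.png'); print(s['joint_pos'].round(2))
print([np.round(proj(s,d,c+Rv@[x,0,0]+U*.024+t*n)) for x in(-.07,.07) for t in (-.006,.006)])
step(c+U*.014,B,True,.054)
g=d['pixels']; hsv=cv2.cvtColor(g,cv2.COLOR_RGB2HSV)
for v in range(120,300,20): print(v,[tuple(int(k) for k in hsv[v,u]) for u in range(225,300,6)])
E
```

```text
clock: 20.05
eef_pos: [0.5528, 0.1236, 0.2027]
tool_rot: [-2.356, 0.004, -3.027]
wrist_force: [0.9, 0.6, 1.0]
opening: 0.0855
grip_force: 0.0
[ 0.37  0.16  1.89 -0.77  1.4  -1.05]
[array([262., 115.]), array([248., 115.]), array([261., 259.]), array([249., 259.])]
clock 20.1 total shift cm [ 0.34  0.11 11.78] rot [-0.   0.2 -0.2] TCPgoal [0.5597 0.0409 0.1195]
3 rows of [0.11 0.04 3.93] [-0.    0.07 -0.08]
120 [(120, 31, 106), (113, 31, 108), (120, 28, 110), (115, 29, 106), (18, 43, 161), (17, 42, 158), (11, 18, 111), (118, 28, 108), (122, 31, 108), (120, 30, 110), (118, 28, 109), (115, 27, 112), (113, 31, 108)]
140 [(113, 11, 211), (110, 8, 204), (75, 3, 197), (75, 3, 199), (16, 44, 181), (17, 43, 179), (26, 11, 160), (115, 13, 213), (116, 10, 202), (7, 23, 144), (9, 25, 142), (12, 24, 141), (9, 24, 141)]
160 [(118, 30, 110), (120, 28, 108), (115, 28, 108), (120, 28, 109), (17, 43, 185), (17, 42, 178), (0, 12, 108), (111, 16, 159), (150, 4, 174), (150, 11, 117), (118, 33, 107), (120, 24, 107), (120, 28, 110)]
180 [(123, 26, 108), (115, 30, 109), (117, 26, 107), (115, 31, 108), (15, 
[... 459 characters left out ...]
18), (8, 24, 119), (13, 26, 118), (7, 24, 140), (10, 22, 141), (10, 22, 139)]
240 [(10, 166, 138), (10, 166, 138), (129, 25, 104), (115, 30, 110), (15, 40, 167), (17, 41, 175), (70, 4, 185), (111, 12, 211), (11, 26, 139), (11, 25, 142), (130, 14, 113), (120, 30, 112), (117, 26, 108)]
260 [(9, 149, 82), (10, 153, 80), (7, 131, 82), (115, 30, 111), (17, 39, 163), (17, 42, 175), (127, 23, 98), (118, 28, 109), (118, 32, 112), (120, 28, 108), (115, 27, 105), (120, 31, 108), (120, 30, 111)]
280 [(7, 150, 80), (118, 28, 109), (120, 24, 106), (120, 26, 108), (118, 30, 111), (115, 30, 112), (114, 37, 110), (120, 25, 110), (115, 31, 108), (117, 24, 107), (120, 26, 107), (118, 31, 107), (120, 28, 109)]
```

```bash
cat > edge.py <<'E'
from vgo import *
def edge(s,d,u0=225,u1=290,v0=90,v1=300):
    h=cv2.cvtColor(d['pixels'],cv2.COLOR_RGB2HSV)
    m=((h[...,0]>=13)&(h[...,0]<=20)&(h[...,1]>=33)&(h[...,1]<=60)&(h[...,2]>140)).astype(np.uint8)
    z=np.zeros_like(m); z[v0:v1,u0:u1]=m[v0:v1,u0:u1]
    n,l,st,c=cv2.connectedComponentsWithStats(z); k=1+np.argmax(st[1:,4]); return (l==k),st[k]
if __name__=='__main__':
    s,d=shot('wrist'); m,st=edge(s,d); print(st)
    for v in range(st[1]+4,st[1]+st[3]-2,20):
        u=np.where(m[v])[0]; print(v,u.min(),u.max())
E
python3 edge.py
```

```text
[ 248  119   14  142 1759]
123 249 261
143 249 261
163 249 261
183 249 261
203 249 261
223 250 261
243 250 260
```

```bash
python3 -m pendant '[[-1,0.04,0.1,3.9,0,0,0],[-1,0,0,3.9,0,0,0],[-1,0,0,2.9,0,0,0],[-1,0,0,1.1,0,0,0],[-0.4,0,0,0,0,0,0],[0,0,0,0,0,0,0],[0.4,0,0,0,0,0,0],[0.6,0,0,0,0,0,0]]'; python3 - <<'E'
from vgo import *
U=-B[:,2]; n=-A[:,2]
step(G+Rv@[-.0005,.013,.021]+.0006*n+U*.014,B,True,.054)
E
```

```text
clock: 21.15
eef_pos: [0.5629, 0.0418, 0.1197]
tool_rot: [-2.355, 0.006, -3.027]
wrist_force: [0.2, -0.7, 0.5]
opening: 0.0171
grip_force: 0.0
clock 21.15 total shift cm [ 0.04 -0.03  0.05] rot [-0.1  0.3 -0.2] TCPgoal [0.5626 0.0412 0.1195]
1 rows of [ 0.04 -0.03  0.05] [-0.06  0.28 -0.21]
```

```bash
python3 -m pendant '[[0.7,0,0,0,0,0,0],[0.85,0,0,0,0,0,0],[1,0,0,0,0,0,0],[1,0,0,0,0,0,0]]'
```

```text
clock: 21.65
eef_pos: [0.563, 0.0413, 0.1203]
tool_rot: [-2.353, 0.006, -3.028]
wrist_force: [-1.7, 0.1, 4.8]
opening: 0.0113
grip_force: 59.7
```

```bash
python3 -m pendant '[[1,0,-0.7,-0.7,0,0,0],[1,0,-2,-2,0,0,0],[1,0,-2.8,-2.8,0,0,0],[1,0,-2,-2,0,0,0],[1,0,0,0,0,0,0]]'; python3 - <<'E'
from vgo import *
Rg=R.from_euler('xyz',[180,0,172],degrees=True).as_matrix()
step([.5005,.306,.152+.05],Rg,False)
E
```

```text
clock: 22.28
eef_pos: [0.5626, 0.0418, 0.2267]
tool_rot: [-2.357, 0.009, -3.028]
wrist_force: [1.2, -0.5, -6.7]
opening: 0.0111
grip_force: 59.2
clock 22.27 total shift cm [  3.2   20.8  -17.31] rot [-44.6   6.2  13.6] TCPgoal [0.5005 0.306  0.202 ]
6 rows of [ 1.02  4.24 -1.64] [-7.44  1.03  2.26]
```

```bash
python3 -m pendant '[[1,1.02,4.24,-1.64,-7.44,1.03,2.26],[1,1.02,4.24,-1.64,-7.44,1.03,2.26],[1,1.02,4.24,-1.64,-7.44,1.03,2.26],[1,1.02,4.24,-1.64,-7.44,1.03,2.26],[1,1.02,4.24,-1.64,-7.44,1.03,2.26],[1,1.02,4.24,-1.64,-7.44,1.03,2.26],[1,0,0,0,0,0,0],[1,0,0,0,0,0,0]]'; cat > rail.py <<'E'
from edge import *
Rg=R.from_euler('xyz',[180,0,172],degrees=True).as_matrix()
if __name__=='__main__':
    step([.5005,.306,.152+.01],Rg,False)
    s,d=shot('wrist'); m,st=edge(s,d,200,310,60,384); print(st)
    for v in range(st[1]+4,st[1]+st[3]-2,20):
        u=np.where(m[v])[0]; 
        if len(u): print(v,u.min(),u.max())
    T=np.linalg.inv(M(s['eef_pos'],R.from_euler('xyz',s['tool_rot']).as_matrix()))
    zz=.044 # top edge ahead of TCP in tool frame
    C=np.array(d['tool_from_camera'])
    v=st[1]; k=C[:3,:3]@np.array([(255-d['cx'])/d['fx'],-(v-d['cy'])/d['fy'],-1]); print('near end in tool',C[:3,3]+k*(zz-C[2,3])/k[2])
E
python3 rail.py
```

```text
clock: 23.28
eef_pos: [0.4985, 0.3042, 0.1972]
tool_rot: [-3.134, -0.007, 3.002]
wrist_force: [-0.4, -0.1, -6.6]
opening: 0.0107
grip_force: 60.0
clock 23.27 total shift cm [-0.2   0.23  3.51] rot [-0.4 -0.4  0. ] TCPgoal [0.5005 0.306  0.162 ]
1 rows of [-0.2   0.23  3.51] [-0.41 -0.4   0.02]
[ 242  134   26  201 4607]
138 242 267
158 242 267
178 243 267
198 243 266
218 243 266
238 244 266
258 245 265
278 245 264
298 245 265
318 245 265
near end in tool [0.06974143 0.00109151 0.044     ]
```

```bash
python3 -m pendant '[[1,-0.2,0.23,1.5,-0.41,-0.4,0],[1,0,0,1.5,0,0,0],[1,0,0,0.5,0,0,0],[1,0,0,0,0,0,0],[1,0,0,0,0,0,0]]'; python3 - <<'E'
from rail import *
step([.5005,.306,.152],Rg,False)
s,d=shot('wrist')
E
```

```text
clock: 23.95
eef_pos: [0.5024, 0.3073, 0.1654]
tool_rot: [3.137, 0.004, 3.002]
wrist_force: [0.0, -0.3, -5.3]
opening: 0.0109
grip_force: 59.9
clock 23.95 total shift cm [ 0.18 -0.17  1.34] rot [ 0.3  0.3 -0. ] TCPgoal [0.5005 0.306  0.152 ]
1 rows of [ 0.18 -0.17  1.34] [ 0.27  0.26 -0.01]
```

```bash
python3 -m pendant '[[1,0.1,-0.1,0.6,0.2,0.2,0],[1,0,0,0,0,0,0],[1,0,0,0,0,0,0],[1,0,0,0,0,0,0]]'; python3 - <<'E'
from rail import *
step([.5005,.306,.152],Rg,False)
E
```

```text
clock: 24.5
eef_pos: [0.5011, 0.3064, 0.1591]
tool_rot: [3.141, 0.0, 3.002]
wrist_force: [-0.6, -0.2, -6.4]
opening: 0.0106
grip_force: 60.0
clock 24.5 total shift cm [ 0.05 -0.05  0.71] rot [ 0.1  0.  -0. ] TCPgoal [0.5005 0.306  0.152 ]
1 rows of [ 0.05 -0.05  0.71] [ 0.05  0.02 -0.01]
```

Aligned. Lowering in small steps and watching the force.

```bash
python3 -m pendant '[[1,0.05,-0.05,0.2,0,0,0],[1,0,0,0.2,0,0,0],[1,0,0,0,0,0,0]]'; python3 -m pendant '[[1,0,0,0.1,0,0,0],[1,0,0,0,0,0,0]]'; python3 -m pendant '[[1,0,0,0.1,0,0,0],[1,0,0,0,0,0,0]]'; python3 -m pendant '[[1,0,0,0.1,0,0,0],[1,0,0,0,0,0,0]]'
```

```text
clock: 24.88
eef_pos: [0.5002, 0.3058, 0.1545]
tool_rot: [3.141, -0.001, 3.002]
wrist_force: [0.1, -0.1, -7.7]
opening: 0.0109
grip_force: 60.0
clock: 25.12
eef_pos: [0.5004, 0.306, 0.1539]
tool_rot: [3.141, 0.0, 3.002]
wrist_force: [0.4, 0.0, -7.0]
opening: 0.0109
grip_force: 60.0
clock: 25.38
eef_pos: [0.5005, 0.3061, 0.1537]
tool_rot: [3.141, 0.0, 3.002]
wrist_force: [-4.5, -1.3, -0.4]
opening: 0.011
grip_force: 60.9
clock: 25.62
eef_pos: [0.5005, 0.3061, 0.1536]
tool_rot: [3.141, -0.0, 3.002]
wrist_force: [-6.5, -3.5, 4.7]
opening: 0.0106
grip_force: 61.8
```

```bash
python3 -m pendant '[[1,0,0,0.05,0,0,0],[0.85,0,0,0,0,0,0],[0.75,0,0,0,0,0,0],[0.65,0,0,0,0,0,0],[0.5,0,0,0,0,0,0],[0.5,0,0,0,0,0,0]]'; cat > look.py <<'E'
from rail import *
def run(zz,**k):
    s,d=shot('wrist'); m,st=edge(s,d,200,310,60,384); print(st)
    for v in range(st[1]+4,st[1]+st[3]-2,25):
        u=np.where(m[v])[0]
        if len(u):
            p=(onz(s,d,u.min()-.5,v,zz)+onz(s,d,u.max()+.5,v,zz))/2; w=np.linalg.norm(onz(s,d,u.min()-.5,v,zz)-onz(s,d,u.max()+.5,v,zz))
            q=R.from_euler('z',8,degrees=True).as_matrix()@(p-[.5005,.306,0]); print(v,u.min(),u.max(),'gauge xy mm',(q[:2]*1000).round(1),'w',round(w*1000,1))
    p=onz(s,d,255,st[1],zz);q=R.from_euler('z',8,degrees=True).as_matrix()@(p-[.5005,.306,0]); print('near end',q[:2].round(4))
if __name__=='__main__': run(.108)
E
python3 look.py
```

```text
clock: 26.38
eef_pos: [0.5008, 0.3061, 0.1518]
tool_rot: [3.14, 0.001, 3.002]
wrist_force: [0.3, -0.1, -0.1]
opening: 0.0213
grip_force: 0.0
[ 242  133   27  202 4753]
137 242 268 gauge xy mm [-68.1   1.3] w 11.5
162 242 267 gauge xy mm [-57.3   1.1] w 11.5
187 243 267 gauge xy mm [-45.8   1.3] w 11.4
212 243 266 gauge xy mm [-33.5   1.1] w 11.3
237 244 266 gauge xy mm [-20.4   1.3] w 11.2
262 244 266 gauge xy mm [-6.4  1.3] w 11.5
287 244 265 gauge xy mm [8.7 1.1] w 11.4
312 245 265 gauge xy mm [24.8  1.3] w 11.3
near end [-0.0698  0.0013]
```

```bash
python3 -m pendant '[[0.2,0,0,0,0,0,0],[-0.2,0,0,0,0,0,0],[-0.2,0,0,-1,0,0,0],[-0.2,0,0,-3,0,0,0],[-0.2,0,0,-5,0,0,0],[-0.2,0,0,-5.5,0,0,0],[-0.2,0,0,-5.5,0,0,0],[-0.2,0,0,-5,0,0,0],[-0.2,0,0,0,0,0,0]]'; python3 look.py; python3 - <<'E'
from rail import *
step([.589,.2934,.395],Rg,False)
E
```

```text
clock: 27.55
eef_pos: [0.5014, 0.3063, 0.409]
tool_rot: [3.134, 0.01, 3.002]
wrist_force: [0.1, 0.3, 0.6]
opening: 0.0513
grip_force: 0.0
[249 111   9  97 702]
115 249 257 gauge xy mm [-64.8   1.3] w 12.1
140 250 256 gauge xy mm [-31.5   1.2] w 9.7
165 250 256 gauge xy mm [3.9 1.1] w 10.0
190 250 256 gauge xy mm [41.6  1. ] w 10.4
near end [-0.07   0.004]
clock 27.6 total shift cm [-8.9  -0.02  1.08] rot [ 0.2  0.3 -0. ] TCPgoal [0.589  0.2934 0.395 ]
2 rows of [-4.45 -0.01  0.53] [ 0.12  0.15 -0.  ]
```

```bash
python3 -m pendant '[[-0.2,-4.45,0,0.3,0,0.1,0],[-0.2,-4.45,0,0.3,0,0.1,0],[-0.2,0,0,0,0,0,0],[-0.2,0,0,3,0,0,0],[-0.2,0,0,0,0,0,0]]'; python3 - <<'E'
from rail import *
step([.589,.2934,.328],Rg,False)
s,d=shot('wrist')
print(proj(s,d,[.589,.2934,.268]))
g=cv2.cvtColor(d['pixels'],cv2.COLOR_RGB2GRAY)
m=(g<45).astype(np.uint8); m[:, :150]=0; m[:,360:]=0
n,l,st,c=cv2.connectedComponentsWithStats(m)
for i in range(1,n):
    if st[i,4]>60: print(st[i],c[i].round(1))
E
```

```text
clock: 28.22
eef_pos: [0.5865, 0.2931, 0.361]
tool_rot: [-3.139, -0.01, 3.002]
wrist_force: [0.0, 0.8, -0.1]
opening: 0.0511
grip_force: 0.0
clock 28.23 total shift cm [-0.28  0.07  3.3 ] rot [-0.2 -0.6  0. ] TCPgoal [0.589  0.2934 0.328 ]
1 rows of [-0.28  0.07  3.3 ] [-0.17 -0.59  0.01]
(np.float64(254.67367469176935), np.float64(234.57893434266413))
[235 210  43   8 337] [255.9 213.5]
[235 222  43   5 158] [256.4 224.2]
[196 237  17  71 595] [204.9 268.2]
[298 237  17  71 589] [304.7 268.2]
[  150   245   210   139 14315] [254.7 338.8]
```

```bash
cat > cb.py <<'E'
from rail import *
ex=np.array([np.cos(np.radians(-8)),np.sin(np.radians(-8)),0])
def P(t): return np.array([.5005,.306,.060])+ex*(.120-.145*np.cos(t))+[0,0,.064+.145*np.sin(t)]
E
python3 - <<'E'
from cb import *
s,d=shot('wrist')
for t in np.arange(1.1,1.4,.04): print(round(t,2),P(t).round(4),np.round(proj(s,d,P(t)),1))
E
```

```text
1.1 [0.5542 0.2985 0.2532] [254.3 177.9]
1.14 [0.5594 0.2977 0.2558] [254.3 186. ]
1.18 [0.5646 0.297  0.2581] [254.3 194.2]
1.22 [0.57   0.2962 0.2602] [254.3 202.4]
1.26 [0.5754 0.2955 0.2621] [254.2 210.6]
1.3 [0.5809 0.2947 0.2637] [254.2 218.9]
1.34 [0.5865 0.2939 0.2652] [254.2 227. ]
1.38 [0.5921 0.2931 0.2664] [254.2 235.1]
```

```bash
python3 -c "
from cb import *
step(P(1.297)+[0,0,.003],Rg,True)"
```

```text
clock 28.32 total shift cm [0.69 0.02 4.44] rot [ 0.  -0.3  0. ] TCPgoal [0.5805 0.2948 0.3206]
1 rows of [0.69 0.02 4.44] [ 0.   -0.27  0.02]
```

```bash
python3 -m pendant '[[-0.2,0.69,0,1.5,0,-0.2,0],[-0.2,0,0,2.4,0,0,0],[0.1,0,0,0.5,0,0,0],[0.3,0,0,0,0,0,0],[0.5,0,0,0,0,0,0],[0.6,0,0,0,0,0,0],[0.6,0,0,0,0,0,0]]'; python3 - <<'E'
from cb import *
t=np.arange(1.3,0.05,-.1); x=-14.5*np.cos(t);z=14.5*np.sin(t)
print([(float(a),float(b)) for a,b in zip((-np.diff(x)).round(2),(-np.diff(z)).round(2))])
E
```

```text
clock: 29.2
eef_pos: [0.5816, 0.2944, 0.3217]
tool_rot: [3.141, 0.0, 3.002]
wrist_force: [-0.2, -0.8, -2.5]
opening: 0.028
grip_force: 59.3
[(1.38, 0.46), (1.32, 0.59), (1.26, 0.72), (1.18, 0.84), (1.09, 0.96), (0.99, 1.06), (0.88, 1.15), (0.76, 1.24), (0.63, 1.31), (0.5, 1.36), (0.36, 1.4), (0.22, 1.43)]
```

```bash
python3 -m pendant '[[0.6,1.38,0,0.46,0,0,0],[0.6,1.32,0,0.59,0,0,0],[0.6,1.26,0,0.72,0,0,0],[0.6,1.18,0,0.84,0,0,0],[0.6,1.09,0,0.96,0,0,0],[0.6,0.99,0,1.06,0,0,0],[0.6,0,0,0,0,0,0]]'; python3 -m pendant '[[0.6,0.88,0,1.15,0,0,0],[0.6,0.76,0,1.24,0,0,0],[0.6,0.63,0,1.31,0,0,0],[0.6,0.5,0,1.36,0,0,0],[0.6,0.36,0,1.4,0,0,0],[0.6,0,0,0,0,0,0]]'; python3 -c "
from cb import *
s=manip.read_state();p=s['eef_pos'];print(np.arctan2(p[2]-.058-.124, np.hypot(*(p[:2]-P(np.pi/2)[:2]))))"
```

```text
clock: 30.08
eef_pos: [0.5076, 0.3052, 0.2743]
tool_rot: [3.141, -0.005, 3.003]
wrist_force: [-4.7, 0.8, 5.7]
opening: 0.0276
grip_force: 60.8
clock: 30.82
eef_pos: [0.477, 0.3096, 0.2087]
tool_rot: [3.14, -0.005, 3.002]
wrist_force: [-5.0, 3.0, 3.6]
opening: 0.0283
grip_force: 62.4
0.18369378521130614
```

```bash
python3 -m pendant '[[0.6,0.12,0,0.7,0,0,0],[0.6,0.08,0,0.6,0,0,0],[0.6,0.03,0,0.4,0,0,0],[0.6,0.02,0,0.3,0,0,0],[0.6,0,0,0,0,0,0]]'; python3 look.py
```

```text
clock: 31.45
eef_pos: [0.4746, 0.31, 0.1894]
tool_rot: [3.141, -0.005, 3.002]
wrist_force: [-5.7, 3.4, 2.6]
opening: 0.0283
grip_force: 62.6
[ 245  173   20   79 1426]
177 245 264 gauge xy mm [-67.3   1.2] w 11.9
202 246 263 gauge xy mm [-51.4   1.2] w 11.1
227 246 263 gauge xy mm [-34.5   1.2] w 11.4
near end [-0.0698  0.0015]
```

```bash
python3 -m pendant '[[0.45,0,0,0,0,0,0],[0.3,0,0,0,0,0,0],[0.1,0,0,0,0,0,0],[-0.2,0,0,0,0,0,0],[-0.2,0,0,-1,0,0,0],[-0.2,0,0,-3,0,0,0],[-0.2,0,0,-4,0,0,0],[-0.2,0,0,-5,0,0,0],[-0.2,0,0,0,0,0,0],[-0.2,0,0,0,0,0,0],[-0.2,0,0,0,0,0,0],[-0.2,0,0,0,0,0,0]]'; cat > chk.py <<'E'
from cb import *; import look
s,d=shot('wrist')
g=cv2.cvtColor(d['pixels'],cv2.COLOR_RGB2GRAY); m=(g<50).astype(np.uint8); m[:,:215]=0; m[:,295:]=0; m[280:]=0
n,l,st,c=cv2.connectedComponentsWithStats(m)
for i in range(1,n):
    if st[i,4]>40: print('dark',st[i],c[i].round(1))
for t in (-.1,-.05,0,.05,.1,.15): print(t,np.round(proj(s,d,P(t)),1))
look.run(.108)
E
python3 chk.py
```

```text
clock: 33.0
eef_pos: [0.4761, 0.3089, 0.3188]
tool_rot: [-3.141, -0.002, 3.002]
wrist_force: [0.5, 0.6, 0.0]
opening: 0.0516
grip_force: 0.0
dark [243 182  27   5 128] [256.1 183.9]
dark [243 189  27   3  52] [255.6 190.2]
-0.1 [254.6 183.5]
-0.05 [254.5 184.9]
0 [254.5 186.7]
0.05 [254.5 188.9]
0.1 [254.5 191.6]
0.15 [254.5 194.7]
[250 141  12  40 401]
145 251 260 gauge xy mm [-66.1   1.2] w 10.6
170 251 260 gauge xy mm [-38.9   1.2] w 10.9
near end [-0.0703  0.0007]
```

```bash
cat > sc.py <<'E'
from cb import *
s,d=shot('scene'); g=cv2.cvtColor(d['pixels'],cv2.COLOR_RGB2GRAY)
u,v=[int(round(x)) for x in proj(s,d,P(0))]; 
for t in (-.05,0,.05,.1): print(t,np.round(proj(s,d,P(t)),1))
m=(g<70).astype(np.uint8); z=np.zeros_like(m); z[v-12:v+12,u-14:u+14]=m[v-12:v+12,u-14:u+14]
n,l,st,c=cv2.connectedComponentsWithStats(z)
for i in range(1,n):
    if st[i,4]>5: print('scene dark',st[i],c[i].round(2))
w=np.clip(75-g.astype(float),0,None)[v-9:v+9,u-12:u+12]; yy,xx=np.mgrid[v-9:v+9,u-12:u+12]; print('centroid',(w*xx).sum()/w.sum(),(w*yy).sum()/w.sum())
E
python3 sc.py; python3 -m pendant '[[-0.2,0,0,0,0,0,0],[-0.2,0,0,0,0,0,0],[-0.2,0,0,0,0,0,0],[-0.2,0,0,0,0,0,0],[-0.2,0,0,0,0,0,0],[-0.2,0,0,0,0,0,0],[-0.2,0,0,0,0,0,0],[-0.2,0,0,0,0,0,0],[-0.2,0,0,0,0,0,0],[-0.2,0,0,0,0,0,0],[-0.2,0,0,0,0,0,0],[-0.2,0,0,0,0,0,0]]' | head -1; python3 sc.py; python3 chk.py
```

```text
-0.05 [380.  234.1]
0 [380.6 232.4]
0.05 [381.1 230.7]
0.1 [381.5 229.2]
scene dark [375 228   6   4  16] [377.31 229.44]
scene dark [382 232   5   4  13] [383.77 233.54]
centroid 380.6777996070727 231.76620825147347
clock: 34.65
-0.05 [380.  234.1]
0 [380.6 232.4]
0.05 [381.1 230.7]
0.1 [381.5 229.2]
scene dark [375 228   6   4  14] [377.21 229.57]
scene dark [382 232   5   5  13] [383.85 233.85]
centroid 380.65391969407267 231.76673040152963
dark [242 181  28   5 113] [255.4 182.5]
dark [242 188  28   3  67] [254.7 188.9]
-0.1 [253.9 182.3]
-0.05 [253.9 183.7]
0 [253.9 185.5]
0.05 [253.9 187.7]
0.1 [253.9 190.3]
0.15 [253.8 193.4]
[250 141  11  39 406]
145 250 260 gauge xy mm [-65.2   1.2] w 11.7
170 251 260 gauge xy mm [-37.9   1.7] w 11.0
near end [-0.0694  0.0012]
```

The feeler hasn't moved in 1.6 s and both views put it at about 0 rad. The bar stands centred (x about 0, y about 1 mm) and square, and the gripper is clear of everything.

```bash
python3 -c "
from plant import manip
print(manip.hand_in())"
```

```text
the job is handed in; nothing more can be done
None
```

Job handed in: the bar went into the V-blocks and then onto the rail, where it stands on edge, centred and square, with the feeler resting on its top edge; the hand-in returned no verdict.

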